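# Rehearse the jigsaw cut along the pencil line

### The arm

A 7-joint arm with a two-finger parallel gripper is mounted at the origin on the work surface. World frame = base frame: x ahead of the robot, y to its left, z up, the work surface at z = 0. Lengths are in m, angles in rad, forces in N, time in s.
With the tool pointing down it reaches from about 0.35 to 0.9 m from the base axis. Payload 19.9 kg.
Tool frame: the origin (TCP) lies on the centre line of the jaws, within the pads' length; the fingertips stand 14 mm ahead of it and the grasp point (between the pads) lies 5 mm behind it; y points along the fingers, x is the direction in which the jaws open and shut, and the axes are right-handed (so a half turn about y gives the same grasp; the last joint's range is limited). The gripper opens to 94 mm and grips with 3 to 60 N. Pads are 16 mm wide; open, the fingers measure 119 mm over their backs; the gripper's body (75 mm by 177 mm) begins 78 mm behind the grasp point.
Start: joints at [1.194, 0.417, -0.01, 1.614, 0.005, 1.111, -0.053], TCP at [0.205, -0.59, 0.18] pointing down, gripper open.
Joint ranges: [-2.81, 2.81], [-0.39, 2.02], [-1.27, 1.25], [0.06, 2.57], [-1.19, 4.33], [0.19, 2], [-2.82, 2.82]. Speed limits (rad/s): [1.89, 1.89, 2.39, 2.39, 3.01, 3.01, 3.01].

### API

Orientations are given as [roll, pitch, yaw] about the fixed x, y, z axes, in that order (R = Rz(yaw) Ry(pitch) Rx(roll)).
In Python, from workcell import sense, read_camera, sign_off gives the robot as it stands. The module is installed in compiled form; this text tells all that it offers.
- The arm moves only by the tool move_arm, never from a script. Its arguments are lists of equal length, an entry for each row: "offset": the shift along the tool's x, y, z in cm, a list of three; "rotation": the turn, a rotation vector about the tool's x, y, z in degrees, a list of three; "gripper": the opening, from 0 (shut) to 1 (fully open). In form: {"offset": [[dx, dy, dz], ...], "rotation": [[wx, wy, wz], ...], "gripper": [gripper, ...]}. A call has 1 to 20 rows; each row shifts and turns the commanded pose from where the row before left it, along the tool's axes as they then stand; what a row does not reach is not made up. A row lasts 1/12 s, in which the tool goes at most 41.7 mm and 7.16 degrees, less where a joint would pass 70% of its speed; a pose out of reach is approached as far as the arm can. A call is refused whole if a number of a shift passes 4.17 or a number of a turn 7.16, either way. A call with a gripper value outside its range is refused whole. The fingers move at their own pace and stop on an object; the grip force is fixed at half the most. Time passes only in rows, so rows that do not move let the fingers close. It gives the time, the measured TCP pose, the force and the opening at its end, in the units of the state.
- sense(): the state, without advancing time (a new reading comes with each control period).
- read_camera(name): name is "side" or "top"; returns a dict with "color" (480x640x3 uint8, red, green, blue), "fovy" (degrees; the focal length in pixels is half the picture's height over the tangent of half this angle, whatever the lens; pixels are square), "cx", "cy" (the principal point, pixels), "dist" ([k1, k2, p1, p2, k3] as OpenCV has them; the pictures are not rectified), "camera_from_world" (4x4, takes a point from world to camera coordinates). Camera axes: x right, y up, looking along -z (the intrinsics and any distortion apply to the point x, -y, -z); pixel columns grow to the right and rows downward; lengths in m; the calibration is good to about 2 mm. A picture is of the moment at which its call begins. There is no depth.
- sign_off(): hands the job in, once; it reports no verdict.
The state is a dict: "clock": time; "joint_pos": joint angles; "joint_velocities": joint speeds; "effort": joint torques, N m; "position": TCP position; "tcp_rot": TCP orientation; "wrist_force": force on the tool from outside, world axes, zero at the start; "ft_torque": the same for the moment, N m; "grip_width": opening from 0.0 (shut) to 1.0 (fully open).
Only numpy, scipy, OpenCV 4.12 (cv2) and the standard library are available. Lean on these libraries where they do the work, as an engineer would, in place of code of your own. Each camera call takes 0.05 s, during which the arm holds its last target. There are 200 camera calls.

### The job

Before the jigsaw comes out, show where the cut will go: trace the curved pencil line on the white shelf board with your fingertips, from its end at the board's long edge round the bend to its end at the short edge, about a centimetre above the board and without touching it, because the pencil smudges. Stop there, still pointing at the end of the line from that height. Leave the square, the torch, the pencil and the mallet where they lie.

Things in the scene. Friction and masses are not known exactly. Their poses are not given: they have to be found in the camera images.
- board: White shelf board, fixed, flat on the bench, 18 mm thick. Origin on its underside; it covers own x -65 to 175, own y -85 to 295 mm; z up. On top a 4 mm wide grey pencil cut line leaves the long edge x = -65 squarely, runs 60 mm, bends in a quarter circle of radius 70 mm, then runs 100 mm out to the short edge y = -85. Three short thin strokes on the waste corner are not the line.
- cut0 (a point): The start of the cut line, at the long edge: on the board's upper face, mid-width of the pencil line, 0 mm along it from the start (board x -65, y 85 mm). Axes as the board's.
- cut1 (a point): Point 1 of 8 along the cut line: on the board's upper face, mid-width of the pencil line, 34 mm along it from the start (board x -31, y 85 mm). Axes as the board's.
- cut2 (a point): Point 2 of 8 along the cut line: on the board's upper face, mid-width of the pencil line, 67 mm along it from the start (board x 2, y 85 mm). Axes as the board's.
- cut3 (a point): Point 3 of 8 along the cut line: on the board's upper face, mid-width of the pencil line, 101 mm along it from the start (board x 34, y 73 mm). Axes as the board's.
- cut4 (a point): Point 4 of 8 along the cut line: on the board's upper face, mid-width of the pencil line, 135 mm along it from the start (board x 56, y 49 mm). Axes as the board's.
- cut5 (a point): Point 5 of 8 along the cut line: on the board's upper face, mid-width of the pencil line, 169 mm along it from the start (board x 65, y 16 mm). Axes as the board's.
- cut6 (a point): Point 6 of 8 along the cut line: on the board's upper face, mid-width of the pencil line, 202 mm along it from the start (board x 65, y -18 mm). Axes as the board's.
- cut7 (a point): Point 7 of 8 along the cut line: on the board's upper face, mid-width of the pencil line, 236 mm along it from the start (board x 65, y -51 mm). Axes as the board's.
- cut8 (a point): The end of the cut line, at the short edge: on the board's upper face, mid-width of the pencil line, 270 mm along it from the start (board x 65, y -85 mm). Axes as the board's.
- blade_end (a point): Loose steel combination square: blade 300 x 25 x 2.5 mm flat on the board, cast head (112 mm long, 46 mm across, 19 mm high) hooked over the short edge farthest from the marked corner. This point is the middle of the blade's free end; the head's working face is 260 mm from it along own +y. 50 mm or more clear of the cut line.
- torch_mid (a point): Loose aluminium torch lying on the board, 124 mm long along own x, 25 mm barrel, hexagonal head 34 mm across corners. This point is on its axis at mid-length, about 15 mm above the board. 30 mm or more clear of the cut line, on the side away from the waste corner.
- pencil: Loose flat carpenter's pencil stub lying on the waste corner of the board, 14 mm wide, 8 mm thick, 120 mm long along own y; origin on its underside at mid-length. 30 mm or more clear of the cut line.
- mallet: Loose mallet lying on the bench beside the board: orange rubber head 60 mm thick and 95 mm long, wooden handle; 300 mm long along own x, head towards +x. Origin under the middle of its length, on the bench; 60 mm high.

How it is judged:
By the outcome, as a careful person would: the job done as asked, in the order asked, and still so for the second after the job is handed in, with the robot touching nothing.
It also fails if it takes over 48 s, if anything falls off the work surface, if the arm or the gripper's body presses on something with over 40 N, if the wrist force passes 120 N, or if a joint passes its speed limit or range.

## Working session

There is one attempt and no reset: what is moved stays moved. The work goes in short steps, Python scripts to look and compute and a tool call to move; the robot and the scene stay as the last step left them, time stands still between calls to the robot, and variables do not carry over. Pictures are saved under pics/ and viewed, about 8 in all and at most 12, crops included, and the job is handed in when it is done.

Besides the shell and the picture viewer there is one more tool, called after "Request:" as name(argument=value, ...) on one line, values as JSON. move_arm: Moves the arm, as the interface text tells. Its arguments: {"type":"object","properties":{"offset":{"type":"array"},"rotation":{"type":"array"},"gripper":{"type":"array"}},"required":["offset","rotation","gripper"]}

```bash
mkdir -p pics
python3 - <<'E'
from workcell import *
import cv2
for n in("top","side"):
    c=read_camera(n); cv2.imwrite(f"pics/{n}0.png",c["color"][:,:,::-1]); print(n,c["fovy"],c["cx"],c["cy"],c["dist"],c["camera_from_world"])
print(sense())
E
```

```text
top 45.715916309438555 313.29292610085895 255.74195202163114 [-0.17869565  0.          0.          0.          0.        ] [[-0.05009154 -0.9987184   0.00723808 -0.02510242]
 [ 0.9731717  -0.04717818  0.22519116 -0.60694111]
 [-0.22456108  0.01832406  0.97428771 -0.86604191]
 [ 0.          0.          0.          1.        ]]
side 46.10717231777168 308.6880368940987 242.60754476781304 [-0.13547906  0.          0.          0.          0.        ] [[-0.99695619 -0.0779418  -0.00185286  0.58675512]
 [ 0.03953814 -0.52593084  0.84960784 -0.09398406]
 [-0.06719444  0.84694854  0.52741168 -0.998482  ]
 [ 0.          0.          0.          1.        ]]
{'clock': 0.1, 'joint_pos': array([ 1.19450379,  0.41789571, -0.0103345 ,  1.6141049 ,  0.00469985,
        1.11069465, -0.05300858]), 'joint_velocities': array([ 0.00131478, -0.00065672, -0.0001797 ,  0.00010618, -0.00152732,
        0.00039584, -0.00152725]), 'effort': array([-4.06678612e-05, -8.52581263e+01,  6.39473442e-01, -4.26697755e+01,
       -4.89235483e-02,  1.64610363e-02,  1.00818388e-04]), 'position': array([ 0.20524509, -0.5899546 ,  0.17930311]), 'tcp_rot': array([-1.57086822e+00,  1.07613471e-03, -1.23597572e+00]), 'wrist_force': array([ 0.45614497,  0.0589872 , -0.13221896]), 'ft_torque': array([ 0.01788898,  0.00499834, -0.03162872]), 'grip_width': 0.9972974843574902}
```

View pics/top0.png

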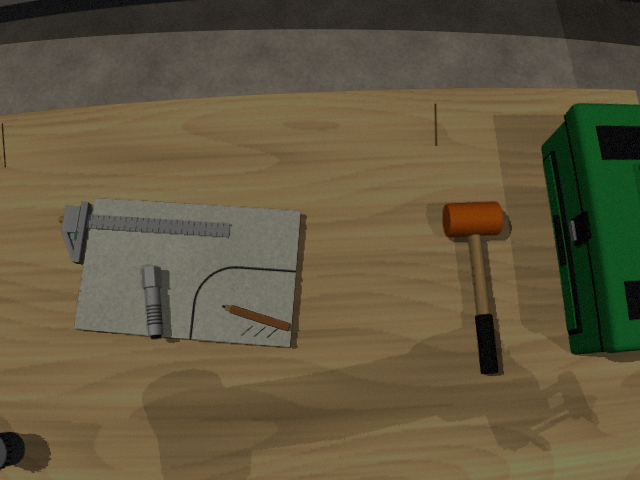

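View pics/side0.png

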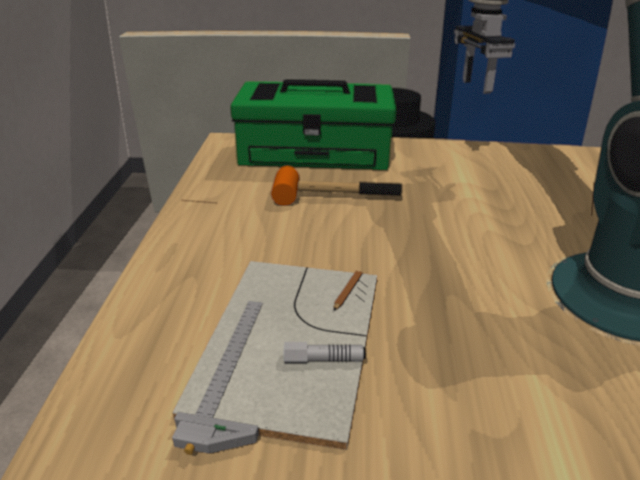

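The board is seen in both pictures. In the top view the line starts at about (191,338) on the near long edge and ends at about (296,271) on the right short edge. In the side view those ends are at about (366,334) and (307,268). Next I'll measure the two straight runs.

```bash
cat > h.py <<'E'
import numpy as np, cv2
from workcell import *
def K(c):
    f=240/np.tan(np.radians(c["fovy"])/2); return np.array([[f,0,c["cx"]],[0,f,c["cy"]],[0,0,1.]])
def cast(c,px,z):
    n=cv2.undistortPoints(np.array(px,float).reshape(-1,1,2),K(c),np.array(c["dist"])).reshape(-1,2)
    M=np.array(c["camera_from_world"]);R=M[:3,:3];o=-R.T@M[:3,3]
    d=np.c_[n[:,0],-n[:,1],-np.ones(len(n))]@R
    return o+d*((z-o[2])/d[:,2])[:,None]
def proj(c,P):
    q=(np.c_[P,np.ones(len(P))]@np.array(c["camera_from_world"]).T)[:,:3]*[1,-1,-1]
    return cv2.projectPoints(q,np.zeros(3),np.zeros(3),K(c),np.array(c["dist"]))[0].reshape(-1,2)
def ridge(c,box,axis):
    x0,x1,y0,y1=box; g=cv2.cvtColor(c["color"],cv2.COLOR_RGB2GRAY).astype(float)[y0:y1,x0:x1]
    w=np.clip(np.median(g)-25-g,0,None); s=w.sum(axis)
    if axis==1: v=np.arange(y0,y1);u=(w*np.arange(x0,x1)).sum(1)/np.maximum(s,1e-9);p=np.c_[u,v]
    else: u=np.arange(x0,x1);v=(w*np.arange(y0,y1)[:,None]).sum(0)/np.maximum(s,1e-9);p=np.c_[u,v]
    return p[s>20]
def line(P):
    vx,vy,x,y=cv2.fitLine(P[:,:2].astype(np.float32),cv2.DIST_HUBER,0,1e-4,1e-4).ravel(); return np.array([x,y]),np.array([vx,vy])
RUN=[("cut0",-65,85),("cut1",-31,85),("cut2",2,85),("cut3",34,73),("cut4",56,49),("cut5",65,16),("cut6",65,-18),("cut7",65,-51),("cut8",65,-85)]
E
python3 - <<'E'
from h import *
B={"top":((182,200,312,336),1,(238,294,260,278),0),"side":((338,364,322,342),0,(292,312,270,292),1)}
for n,(a,aa,b,ba) in B.items():
    c=read_camera(n); pa,pb=ridge(c,a,aa),ridge(c,b,ba)
    (p,u),(q,v)=line(cast(c,pa,.018)),line(cast(c,pb,.018))
    if u[0]<0:u=-u
    if v[1]<0:v=-v   # +board y
    t=np.linalg.solve(np.c_[u,-v],q-p); X=p+t[0]*u
    ya=np.arctan2(u[1],u[0]); yb=np.arctan2(v[1],v[0])-np.pi/2; yaw=(ya*60+yb*100)/160
    R=np.array([[np.cos(yaw),-np.sin(yaw)],[np.sin(yaw),np.cos(yaw)]])
    O=X-R@[.065,.085]
    print(n,len(pa),len(pb),"yaws",np.degrees([ya,yb]),"O",O)
    W=np.array([O+R@[x/1e3,y/1e3] for _,x,y in RUN]); print(W.round(4).tolist())
    print(proj(c,np.c_[W,np.full(9,.018)]).round(1).tolist())
    C={"top":[(97,198),(300,211),(291,347),(76,330)],"side":[(251,263),(377,273),(347,440),(176,412)]}[n]
    print("corners",((cast(c,C,.018)[:,:2]-O)@R*1e3).round().tolist())
c=read_camera("top"); print("box",cast(c,[(543,145),(575,352),(567,105)],.0).round(2).tolist(),cast(c,[(640,350),(543,145),(575,352)],.15).round(2).tolist(),"mallet",cast(c,[(443,220),(490,374)],.03).round(2).tolist())
E
```

```text
top 24 56 yaws [-6.603804 -6.865262] O [0.53703339 0.06863277]
[[0.4825, 0.1607], [0.5163, 0.1567], [0.549, 0.1528], [0.5794, 0.1371], [0.5984, 0.1107], [0.6035, 0.0769], [0.5995, 0.0431], [0.5956, 0.0103], [0.5916, -0.0234]]
[[189.7, 338.8], [191.8, 318.9], [193.9, 299.9], [202.7, 282.1], [217.7, 270.6], [237.1, 266.9], [256.6, 268.2], [275.6, 269.5], [295.2, 270.9]]
corners [[174.0, 287.0], [173.0, -85.0], [-66.0, -88.0], [-67.0, 289.0]]
side 26 22 yaws [-7.0993295 -6.702382 ] O [0.53880783 0.07162031]
[[0.4844, 0.1638], [0.5182, 0.1597], [0.5509, 0.1558], [0.5813, 0.14], [0.6003, 0.1136], [0.6053, 0.0798], [0.6012, 0.046], [0.5973, 0.0132], [0.5932, -0.0205]]
[[366.5, 335.2], [345.1, 332.5], [324.6, 329.9], [306.4, 322.6], [296.3, 311.8], [295.3, 299.2], [299.5, 287.6], [303.3, 277.0], [307.0, 266.6]]
corners [[170.0, -76.0], [-65.0, -89.0], [-64.0, 293.0], [170.0, 293.0]]
box [[0.82, -0.51, -0.0], [0.42, -0.51, 0.0], [0.91, -0.58, 0.0]] [[0.41, -0.56, 0.15], [0.75, -0.44, 0.15], [0.42, -0.44, 0.15]] mallet [[0.67, -0.29, 0.03], [0.4, -0.34, 0.03]]
```

```bash
cat >> h.py <<'E'
from scipy.spatial.transform import Rotation as Ro
def rows(way,step,dec=1):
    s=sense(); R=Ro.from_euler("xyz",s["tcp_rot"]).as_matrix(); P=np.vstack([s["position"],way])
    L=np.r_[0,np.cumsum(np.linalg.norm(np.diff(P,axis=0),axis=1))]; n=int(np.ceil(L[-1]/step))
    t=np.linspace(0,L[-1],n+1); Q=np.c_[[np.interp(t,L,P[:,i]) for i in range(3)]].T
    T=np.round((Q-Q[0])@R*100,dec); print(n,np.diff(T,axis=0).round(dec).tolist())
E
python3 -c "
from h import *
rows([(.30,-.42,.18),(.42,-.2,.18),(.455,.0,.18),(.4835,.1622,.12)],.021)"
```

```text
40 [[-1.4, -0.0, 1.5], [-1.3, 0.0, 1.6], [-1.4, 0.0, 1.5], [-1.4, 0.0, 1.5], [-1.4, 0.0, 1.6], [-1.3, 0.0, 1.5], [-1.4, 0.0, 1.6], [-1.4, 0.0, 1.5], [-1.3, 0.0, 1.5], [-1.4, 0.0, 1.6], [-1.4, 0.0, 1.5], [-1.4, 0.0, 1.5], [-1.4, 0.0, 1.5], [-1.3, 0.0, 1.6], [-1.4, 0.0, 1.5], [-1.4, 0.0, 1.5], [-1.4, 0.0, 1.5], [-1.4, 0.0, 1.6], [-1.4, 0.0, 1.5], [-1.3, 0.0, 1.5], [-1.4, 0.0, 1.5], [-1.6, 0.0, 1.4], [-1.8, 0.0, 1.0], [-1.8, 0.0, 1.0], [-1.8, 0.0, 1.0], [-1.8, 0.0, 1.0], [-1.8, 0.0, 1.0], [-1.8, 0.0, 1.0], [-1.8, 0.0, 1.0], [-1.8, 0.0, 1.0], [-1.8, 0.0, 1.0], [-1.7, 0.3, 1.0], [-1.7, 0.7, 0.9], [-1.7, 0.8, 0.9], [-1.7, 0.7, 1.0], [-1.7, 0.7, 0.9], [-1.6, 0.7, 1.0], [-1.7, 0.7, 0.9], [-1.7, 0.7, 1.0], [-1.7, 0.7, 0.9]]
```

Request:
move_arm(offset=[[-1.4, 0, 1.5], [-1.4, 0, 1.5], [-1.4, 0, 1.5], [-1.4, 0, 1.5], [-1.4, 0, 1.5], [-1.4, 0, 1.5], [-1.4, 0, 1.5], [-1.4, 0, 1.5], [-1.4, 0, 1.5], [-1.4, 0, 1.5], [-1.4, 0, 1.5], [-1.4, 0, 1.5], [-1.4, 0, 1.5], [-1.4, 0, 1.5], [-1.4, 0, 1.5], [-1.4, 0, 1.5], [-1.4, 0, 1.5], [-1.4, 0, 1.5], [-1.4, 0, 1.5], [-1.4, 0, 1.5]], rotation=[[0, 0, 0], [0, 0, 0], [0, 0, 0], [0, 0, 0], [0, 0, 0], [0, 0, 0], [0, 0, 0], [0, 0, 0], [0, 0, 0], [0, 0, 0], [0, 0, 0], [0, 0, 0], [0, 0, 0], [0, 0, 0], [0, 0, 0], [0, 0, 0], [0, 0, 0], [0, 0, 0], [0, 0, 0], [0, 0, 0]], gripper=[0, 0, 0, 0, 0, 0, 0, 0, 0, 0, 0, 0, 0, 0, 0, 0, 0, 0, 0, 0])

```text
clock: 1.92
position: [0.397, -0.2263, 0.1799]
tcp_rot: [-1.571, -0.0, -1.236]
wrist_force: [0.7, -0.3, -0.2]
grip_width: 0.005
```

Request:
move_arm(offset=[[-1.4, 0, 1.5], [-1.6, 0, 1.4], [-1.8, 0, 1.0], [-1.8, 0, 1.0], [-1.8, 0, 1.0], [-1.8, 0, 1.0], [-1.8, 0, 1.0], [-1.8, 0, 1.0], [-1.8, 0, 1.0], [-1.8, 0, 1.0], [-1.8, 0, 1.0], [-1.7, 0.3, 1.0], [-1.7, 0.7, 0.9], [-1.7, 0.7, 0.9], [-1.7, 0.7, 0.9], [-1.7, 0.7, 0.9], [-1.7, 0.7, 0.9], [-1.7, 0.7, 1.0], [-1.7, 0.7, 1.0], [-1.7, 0.7, 1.0]], rotation=[[0, 0, 0], [0, 0, 0], [0, 0, 0], [0, 0, 0], [0, 0, 0], [0, 0, 0], [0, 0, 0], [0, 0, 0], [0, 0, 0], [0, 0, 0], [0, 0, 0], [0, 0, 0], [0, 0, 0], [0, 0, 0], [0, 0, 0], [0, 0, 0], [0, 0, 0], [0, 0, 0], [0, 0, 0], [0, 0, 0]], gripper=[0, 0, 0, 0, 0, 0, 0, 0, 0, 0, 0, 0, 0, 0, 0, 0, 0, 0, 0, 0])

```text
clock: 3.58
position: [0.4761, 0.1665, 0.1205]
tcp_rot: [-1.571, 0.0, -1.236]
wrist_force: [0.3, -0.1, 0.6]
grip_width: 0.003
```

```bash
python3 -c "
from h import *
rows([(.4835,.1622,.05)],.012,2)"
```

```text
6 [[0.11, 1.17, 0.09], [0.11, 1.18, 0.1], [0.11, 1.17, 0.09], [0.1, 1.18, 0.09], [0.11, 1.17, 0.09], [0.11, 1.18, 0.1]]
```

Request:
move_arm(offset=[[0.11, 1.17, 0.1], [0.11, 1.17, 0.1], [0.11, 1.17, 0.1], [0.11, 1.17, 0.09], [0.11, 1.17, 0.09], [0.1, 1.17, 0.09], [0, 0, 0], [0, 0, 0]], rotation=[[0, 0, 0], [0, 0, 0], [0, 0, 0], [0, 0, 0], [0, 0, 0], [0, 0, 0], [0, 0, 0], [0, 0, 0]], gripper=[0, 0, 0, 0, 0, 0, 0, 0])

```text
clock: 4.25
position: [0.4832, 0.1611, 0.0501]
tcp_rot: [-1.572, 0.0, -1.236]
wrist_force: [-0.2, 0.5, 0.7]
grip_width: 0.011
```

Run:
```python
from h import *
s=sense(); print(s["position"],s["clock"]); R=Ro.from_euler("xyz",s["tcp_rot"]).as_matrix()
tip=s["position"]+R@[0,.014,0]
yaw=np.radians(-6.83);c_,s_=np.cos(yaw),np.sin(yaw);O=np.array([.5379,.0701])
W=np.array([O+np.array([[c_,-s_],[s_,c_]])@[x/1e3,y/1e3] for _,x,y in RUN]); np.save("W.npy",W); print(W.round(4).tolist())
ims=[]
for n,(x,y) in {"top":(190,320),"side":(350,315)}.items():
    c=read_camera(n); im=c["color"][:,:,::-1].copy()
    t=proj(c,tip[None])[0]; print(n,"tip",t)
    im=cv2.resize(im[y-60:y+60,x-80:x+80],None,fx=5,fy=5,interpolation=cv2.INTER_CUBIC)
    D=lambda p,col:cv2.drawMarker(im,tuple(((p-[x-80,y-60]+.5)*5).astype(int).tolist()),col,0,12,1)
    D(t,(0,0,255))
    for p in proj(c,np.c_[W,np.full(9,.018)]): D(p,(0,200,0))
    cv2.imwrite(f"pics/{n}1.png",im)
```

```text
[0.48320191 0.16114566 0.05010534] 4.25
[[0.4835, 0.1622], [0.5172, 0.1582], [0.55, 0.1543], [0.5803, 0.1385], [0.5993, 0.1121], [0.6043, 0.0783], [0.6003, 0.0445], [0.5964, 0.0117], [0.5923, -0.022]]
top tip [187.25694871 337.48688883]
side tip [367.95525254 325.30921222]
```

View pics/top1.png

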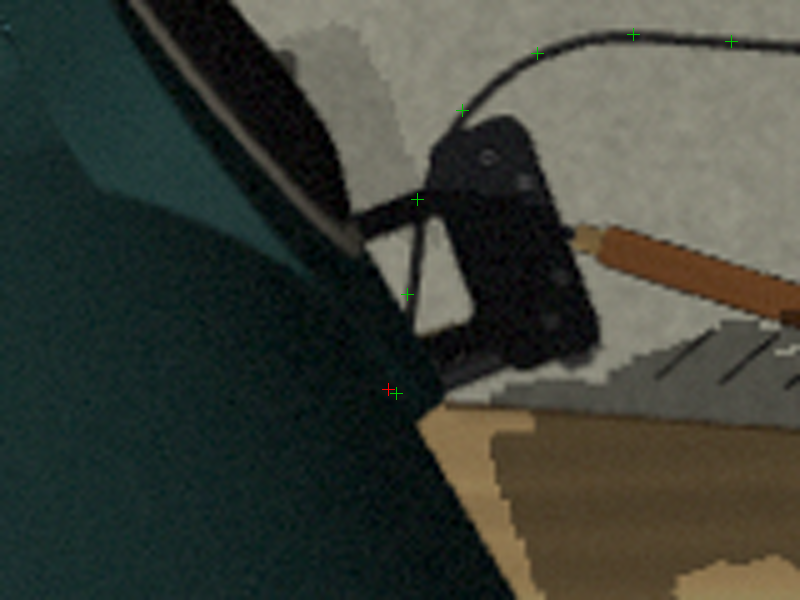

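View pics/side1.png

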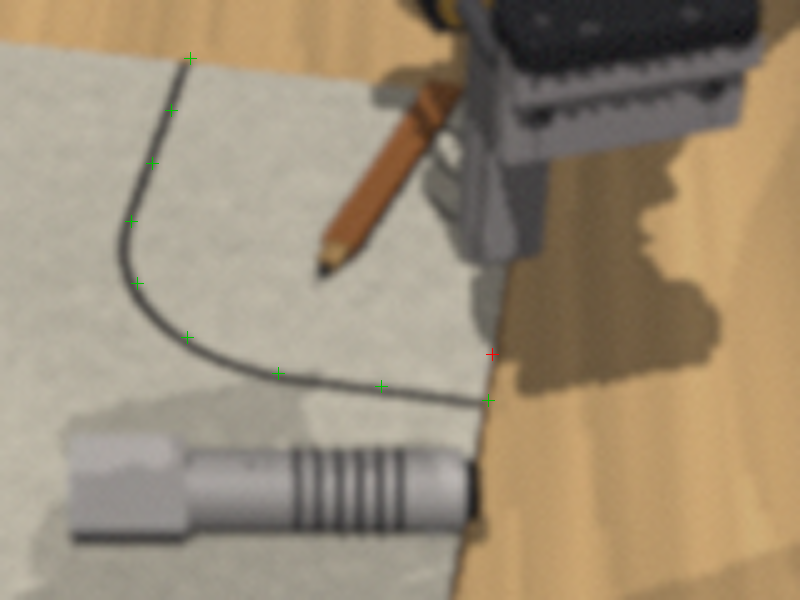

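The tip in the side view (about crop (505,260)) is well above and to the right of where it should project (492,355). In the top view the arm hides the tip. I'll check this against the start picture and the shadow before moving on.

Run:
```python
from h import *
c=read_camera("side"); R0=Ro.from_euler("xyz",[-1.57087,.00108,-1.23598]).as_matrix();p0=np.array([.2052,-.59,.1793])
print("start tips pred",proj(c,np.array([p0+R0@[x,y,0] for x in(-.047,.047,-.06,.06) for y in (.014,)])).round(1).tolist())
print("start tcp/body", proj(c,np.array([p0+R0@[0,.014,0],p0+R0@[0,-.083,0]])).round(1).tolist())
s=sense();R=Ro.from_euler("xyz",s["tcp_rot"]).as_matrix();p=s["position"]
print("now tip,grasp,body,corners",proj(c,np.array([p+R@np.array(v) for v in [(0,.014,0),(0,-.005,0),(0,-.083,0),(-.088,-.083,0),(.088,-.083,0),(0,-.083,.037),(0,-.083,-.037)]])).round(1).tolist())
im0=cv2.imread("pics/side0.png")[0:130,400:570]
im1=c["color"][:,:,::-1][200:350,300:500]
a=cv2.resize(im0,None,fx=4,fy=4,interpolation=2); b=cv2.resize(im1,None,fx=4,fy=4,interpolation=2)
cv2.imwrite("pics/s0z.png",a);cv2.imwrite("pics/s1z.png",c["color"][:,:,::-1])
```

```text
start tips pred [[483.7, 106.9], [465.7, 95.9], [486.4, 108.6], [463.3, 94.4]]
start tcp/body [[474.5, 101.2], [479.4, 64.0]]
now tip,grasp,body,corners [[367.5, 324.9], [368.3, 315.4], [371.3, 273.9], [393.8, 310.3], [352.2, 243.2], [347.2, 277.7], [394.8, 270.2]]
```

View pics/s0z.png

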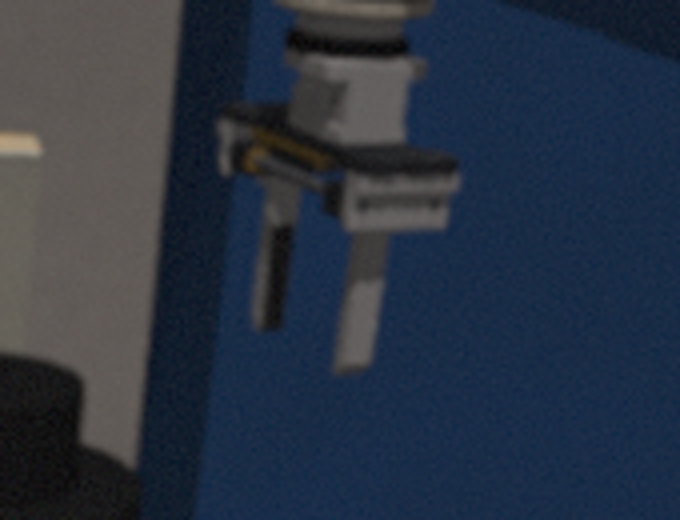

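View pics/s1z.png

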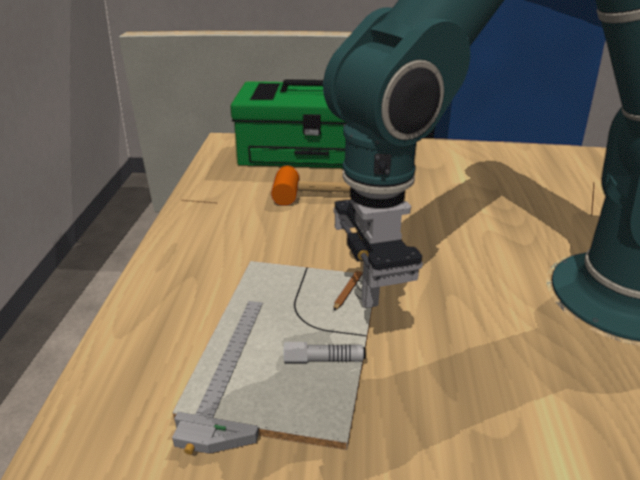

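The start picture shows the same offset: the tips are about 14 px higher than predicted. Projecting the gripper body into the top view should tell whether this is a height shift or a sideways one.

Run:
```python
from h import *
s=sense();R=Ro.from_euler("xyz",s["tcp_rot"]).as_matrix();p=s["position"];print(p,s["wrist_force"])
V=[(x,y,z) for y in (-.083,-.12) for x in(-.088,.088) for z in(-.0375,.0375)]+[(0,.014,0)]
for n in("top","side"):
    c=read_camera(n)
    for d in [(0,0,0),(0,0,.037),(0,-.06,0)]:
        q=proj(c,np.array([p+R@np.array(v)+d for v in V])).round(0).astype(int).tolist(); print(n,d,"y-83:",q[:4],"y-120",q[4:8],"tip",q[8])
    if n=="side": print("base axis z=0,.02",proj(c,np.array([[0,0,0],[0.1,0,0],[0.,.1,0]])).round().tolist())
    M=np.array(c["camera_from_world"]); print("cam at",-M[:3,:3].T@M[:3,3])
# two-ray triangulation helper test: tip ray of side at several heights
    if n=="side":
        for z in(.036,.05,.06,.073,.085): print(z,cast(c,[(371,307.5)],z).round(3).tolist())
```

```text
[0.48387176 0.16152987 0.05120974] [0.46968604 0.24184952 0.93225588]
top (0, 0, 0) y-83: [[128, 376], [112, 329], [237, 333], [219, 287]] y-120 [[120, 375], [104, 327], [233, 331], [215, 283]] tip [187, 337]
top (0, 0, 0.037) y-83: [[120, 375], [104, 327], [233, 331], [215, 283]] y-120 [[111, 375], [94, 324], [230, 328], [211, 278]] tip [182, 335]
top (0, -0.06, 0) y-83: [[167, 375], [150, 328], [277, 331], [259, 285]] y-120 [[160, 374], [143, 325], [275, 329], [257, 281]] tip [223, 336]
cam at [ 0.39492118 -0.03783522  0.98063346]
side (0, 0, 0) y-83: [[419, 306], [367, 315], [374, 240], [330, 246]] y-120 [[422, 284], [369, 293], [376, 220], [330, 226]] tip [368, 325]
side (0, 0, 0.037) y-83: [[422, 284], [369, 293], [376, 220], [330, 226]] y-120 [[426, 260], [371, 269], [377, 199], [331, 205]] tip [369, 306]
side (0, -0.06, 0) y-83: [[416, 280], [367, 288], [374, 222], [331, 227]] y-120 [[419, 259], [369, 266], [375, 202], [332, 208]] tip [367, 301]
base axis z=0,.02 [[624.0, 293.0], [573.0, 291.0], [645.0, 328.0]]
cam at [0.52159266 0.8419665  0.60754783]
0.036 [[0.478, 0.116, 0.036]]
0.05 [[0.479, 0.134, 0.05]]
0.06 [[0.48, 0.146, 0.06]]
0.073 [[0.481, 0.163, 0.073]]
0.085 [[0.482, 0.178, 0.085]]
```

The top view fits a gripper that is about 37 mm higher than reported, with x and y correct, and the side view agrees. That leaves the tips at z≈0.073, where the reported pose would put them at 0.037. I'll go down 12 mm, which is safe on either reading, and look again.

Request:
move_arm(offset=[[0, 0.6, 0], [0, 0.6, 0], [0, 0, 0], [0, 0, 0], [0, 0, 0]], rotation=[[0, 0, 0], [0, 0, 0], [0, 0, 0], [0, 0, 0], [0, 0, 0]], gripper=[0, 0, 0, 0, 0])

```text
clock: 4.92
position: [0.4834, 0.1614, 0.0386]
tcp_rot: [-1.571, 0.0, -1.236]
wrist_force: [-0.3, 1.0, -0.3]
grip_width: 0.005
```

```bash
cat > look.py <<'E'
import sys
from h import *
s=sense();R=Ro.from_euler("xyz",s["tcp_rot"]).as_matrix();W=np.load("W.npy")
c=read_camera("side"); g=c["color"][:,:,::-1].copy()
dz=float(sys.argv[2]); t=proj(c,np.array([s["position"]+R@[0,.014,0]+[0,0,z] for z in(0,dz)]))
x,y=t[1].astype(int); x=int(np.clip(x,50,589)); y=int(np.clip(y,38,441))
im=cv2.resize(g[y-38:y+38,x-50:x+50],None,fx=8,fy=8,interpolation=2)
for p,col in [(t[0],(0,0,255)),(t[1],(255,0,255))]+[(p,(0,200,0)) for p in proj(c,np.c_[W,np.full(9,.018)])]:
    cv2.drawMarker(im,tuple(((p-[x-50,y-38]+.5)*8).astype(int).tolist()),col,0,12,1)
cv2.imwrite(sys.argv[1],im); print(s["position"],s["wrist_force"],"origin",x-50,y-38,t.round(1).tolist(),s["clock"])
E
python3 look.py pics/s2.png .037
```

```text
[0.483425   0.1614475  0.03856391] [-0.26205561  0.96516137 -0.32963552] origin 318 274 [[367.4, 331.1], [368.7, 312.7]] 4.9167
```

View pics/s2.png

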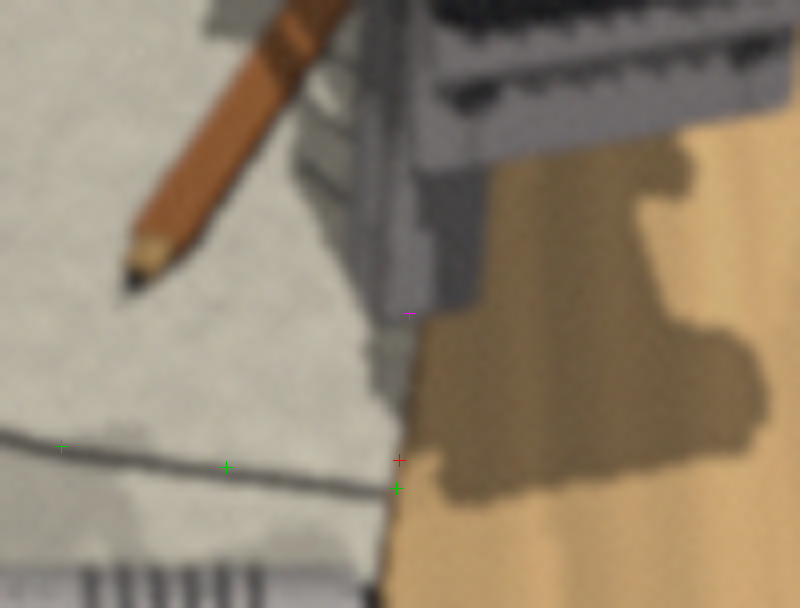

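The tip centre falls near the magenta mark (dz=37 mm, crop (409,314)), but the finger's thickness makes that uncertain by a few mm. I'll overlay the finger corners for two height candidates on both side pictures.

Run:
```python
from h import *
c=read_camera("side"); s=sense()
def panel(img,p,e,xs,o,wh,f):
    R=Ro.from_euler("xyz",e).as_matrix()
    im=cv2.resize(img[o[1]:o[1]+wh[1],o[0]:o[0]+wh[0]],None,fx=f,fy=f,interpolation=2)
    for dz,col in((.037,(0,0,255)),(.045,(0,255,255))):
        for a,b in xs:
            q=proj(c,np.array([p+R@[x,.014,z]+[0,0,dz] for x,z in((a,-.008),(a,.008),(b,.008),(b,-.008))]))
            print(dz,q.round(1).tolist())
            cv2.polylines(im,[((q-o+.5)*f).astype(np.int32)],True,col,1)
    return im
A=panel(cv2.imread("pics/side0.png"),np.array([.2052,-.59,.1793]),[-1.57087,.00108,-1.23598],[(-.0595,-.047),(.047,.0595)],(445,35),(60,75),8)
B=panel(c["color"][:,:,::-1],s["position"],s["tcp_rot"],[(-.0125,0),(0,.0125)],(350,278),(40,75),8)
cv2.imwrite("pics/w.png",np.hstack([A,B]))
```

```text
0.037 [[491.2, 93.9], [485.5, 94.3], [483.0, 92.8], [488.6, 92.5]]
0.037 [[470.1, 82.1], [464.7, 82.4], [462.4, 81.1], [467.8, 80.8]]
0.045 [[491.6, 90.8], [486.0, 91.1], [483.4, 89.7], [489.0, 89.3]]
0.045 [[470.5, 79.1], [465.1, 79.4], [462.8, 78.1], [468.2, 77.8]]
0.037 [[376.4, 316.7], [366.5, 318.5], [363.7, 313.4], [373.5, 311.7]]
0.037 [[373.5, 311.7], [363.7, 313.4], [361.0, 308.5], [370.8, 306.8]]
0.045 [[376.7, 312.6], [366.7, 314.4], [364.0, 309.3], [373.9, 307.6]]
0.045 [[373.9, 307.6], [364.0, 309.3], [361.3, 304.4], [371.1, 302.8]]
```

View pics/w.png

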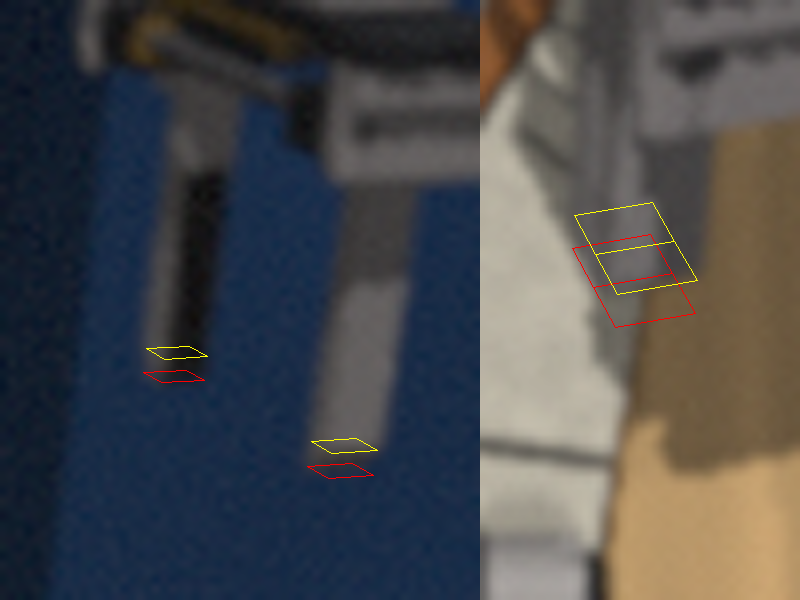

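Against the wireframes the fingertips are about 45 mm above the reported height here. I'll go down 28 mm, which is clear of the board for any dz of 37 mm or more, and measure again.

Request:
move_arm(offset=[[0, 0.7, 0], [0, 0.7, 0], [0, 0.7, 0], [0, 0.7, 0], [0, 0, 0], [0, 0, 0], [0, 0, 0]], rotation=[[0, 0, 0], [0, 0, 0], [0, 0, 0], [0, 0, 0], [0, 0, 0], [0, 0, 0], [0, 0, 0]], gripper=[0, 0, 0, 0, 0, 0, 0])

```text
clock: 5.6
position: [0.4835, 0.1615, 0.0107]
tcp_rot: [-1.571, 0.0, -1.236]
wrist_force: [0.9, 0.5, -0.1]
grip_width: 0.004
```

```bash
cat > w.py <<'E'
import sys
from h import *
c=read_camera("side"); s=sense(); p=s["position"]; R=Ro.from_euler("xyz",s["tcp_rot"]).as_matrix(); W=np.load("W.npy")
t=proj(c,(p+R@[0,.014,0]+[0,0,.042])[None])[0]; o=np.clip(t.astype(int)-[30,24],0,None); f=12
im=cv2.resize(c["color"][o[1]:o[1]+48,o[0]:o[0]+64,::-1],None,fx=f,fy=f,interpolation=2)
for dz,col in((.037,(0,0,255)),(.047,(0,255,255))):
    for a,b in((-.0125,0),(0,.0125)):
        q=proj(c,np.array([p+R@[x,.014,z]+[0,0,dz] for x,z in((a,-.008),(a,.008),(b,.008),(b,-.008))]))
        cv2.polylines(im,[((q-o+.5)*f).astype(np.int32)],True,col,1)
for q in proj(c,np.c_[W,np.full(9,.018)]): cv2.drawMarker(im,tuple(((q-o+.5)*f).astype(int).tolist()),(0,200,0),0,14,1)
cv2.imwrite(sys.argv[1],im); cv2.imwrite(sys.argv[1].replace(".png","_full.png"),c["color"][:,:,::-1]); print(p,s["wrist_force"],s["clock"],o)
E
python3 w.py pics/w2.png
```

```text
[0.48368161 0.16148982 0.01085565] [ 0.47230841  0.21429666 -0.4177665 ] 5.65 [337 300]
```

View pics/w2.png

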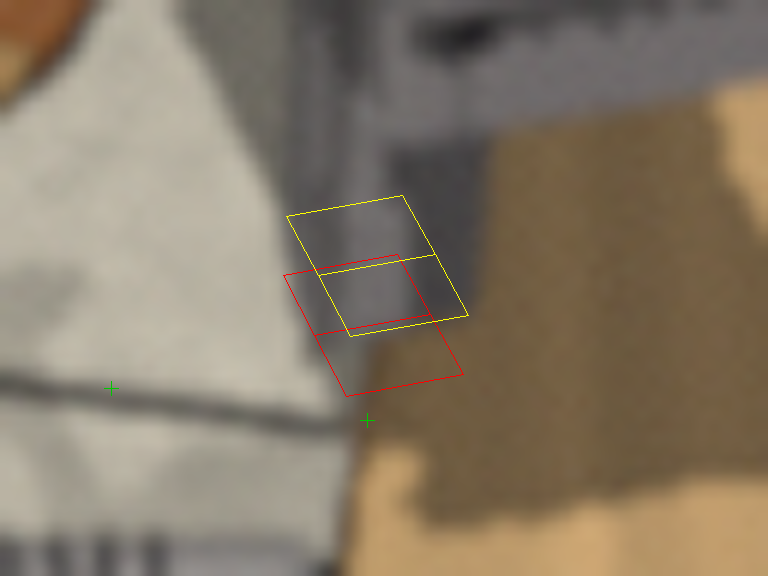

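The gripper went down freely with no contact force, though the report now puts the tips below the bench. So the reported z is about 47 mm too low: the finger bottom sits on the yellow outline, its corner at crop (470,318). The real tip height is about 0.044–0.045. I'll lower it 15.6 mm to come to about 10 mm above the board.

Request:
move_arm(offset=[[0, 0.4, 0], [0, 0.4, 0], [-0.03, 0.4, 0], [-0.03, 0.36, 0], [0, 0, 0], [0, 0, 0], [0, 0, 0], [0, 0, 0]], rotation=[[0, 0, 0], [0, 0, 0], [0, 0, 0], [0, 0, 0], [0, 0, 0], [0, 0, 0], [0, 0, 0], [0, 0, 0]], gripper=[0, 0, 0, 0, 0, 0, 0, 0])

```text
clock: 6.32
position: [0.4834, 0.162, -0.0048]
tcp_rot: [-1.571, 0.0, -1.236]
wrist_force: [-0.3, -0.1, 0.1]
grip_width: 0.003
```

```bash
python3 w.py pics/w3.png
python3 - <<'E'
from h import *
yaw=np.radians(-6.83);M=np.array([[np.cos(yaw),-np.sin(yaw)],[np.sin(yaw),np.cos(yaw)]]);O=np.array([.5379,.0701])
a=np.radians(np.arange(90,-1,-5)); b=np.vstack([[-.065,.085],np.c_[-.005+.07*np.cos(a),.015+.07*np.sin(a)],[.065,-.085]])
z=sense()["position"][2]; w=np.c_[b@M.T+O,np.full(len(b),z)]
rows(w,.007,2)
E
```

```text
[ 0.48344279  0.1619592  -0.00478956] [-0.11187225  0.09942406  0.34014506] 6.3667 [337 307]
39 [[0.27, 0.0, 0.61], [0.3, 0.0, 0.62], [0.31, 0.0, 0.63], [0.3, 0.0, 0.62], [0.3, 0.0, 0.62], [0.31, 0.0, 0.62], [0.3, 0.0, 0.63], [0.3, 0.0, 0.62], [0.32, 0.0, 0.62], [0.35, 0.0, 0.59], [0.41, 0.0, 0.56], [0.46, 0.0, 0.52], [0.51, 0.0, 0.47], [0.55, 0.0, 0.41], [0.6, 0.0, 0.36], [0.62, 0.0, 0.29], [0.65, 0.0, 0.24], [0.68, 0.0, 0.16], [0.68, 0.0, 0.11], [0.69, 0.0, 0.03], [0.69, 0.0, -0.03], [0.69, 0.0, -0.11], [0.67, 0.0, -0.17], [0.65, 0.0, -0.24], [0.63, 0.0, -0.29], [0.62, 0.0, -0.3], [0.62, 0.0, -0.3], [0.63, 0.0, -0.31], [0.62, 0.0, -0.3], [0.62, 0.0, -0.31], [0.62, 0.0, -0.3], [0.63, 0.0, -0.3], [0.62, 0.0, -0.31], [0.62, 0.0, -0.3], [0.62, 0.0, -0.31], [0.63, 0.0, -0.3], [0.62, 0.0, -0.3], [0.62, 0.0, -0.31], [0.62, 0.0, -0.3]]
```

View pics/w3.png

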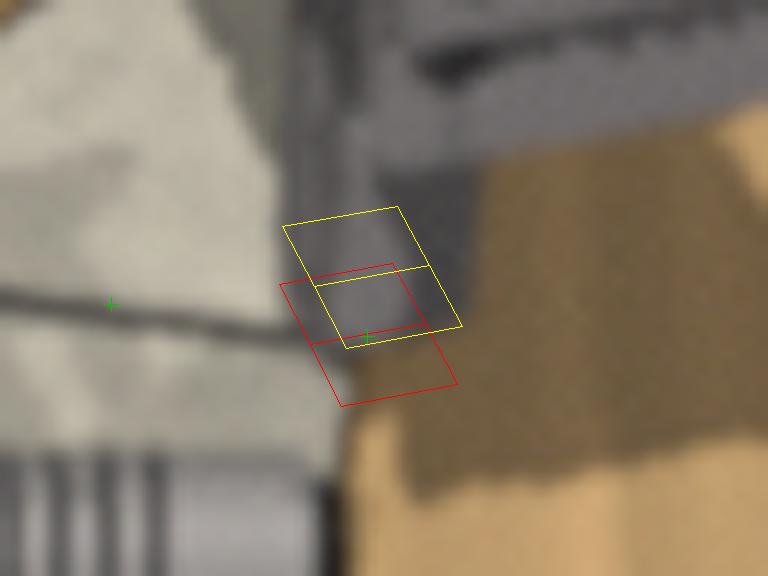

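The finger bottom still fits the 47 mm outline. Its centre is at crop (372,277) and the line's start at about (357,340), so it is roughly 10 mm above cut0. Now I'll trace.

Request:
move_arm(offset=[[0.27, 0, 0.61], [0.3, 0, 0.62], [0.31, 0, 0.63], [0.3, 0, 0.62], [0.3, 0, 0.62], [0.31, 0, 0.62], [0.3, 0, 0.63], [0.3, 0, 0.62], [0.32, 0, 0.62], [0.35, 0, 0.59], [0.41, 0, 0.56], [0.46, 0, 0.52], [0.51, 0, 0.47], [0.55, 0, 0.41], [0.6, 0, 0.36], [0.62, 0, 0.29], [0.65, 0, 0.24], [0.68, 0, 0.16], [0.68, 0, 0.11], [0.69, 0, 0.03]], rotation=[[0, 0, 0], [0, 0, 0], [0, 0, 0], [0, 0, 0], [0, 0, 0], [0, 0, 0], [0, 0, 0], [0, 0, 0], [0, 0, 0], [0, 0, 0], [0, 0, 0], [0, 0, 0], [0, 0, 0], [0, 0, 0], [0, 0, 0], [0, 0, 0], [0, 0, 0], [0, 0, 0], [0, 0, 0], [0, 0, 0]], gripper=[0, 0, 0, 0, 0, 0, 0, 0, 0, 0, 0, 0, 0, 0, 0, 0, 0, 0, 0, 0])

```text
clock: 8.03
position: [0.601, 0.1077, -0.005]
tcp_rot: [-1.571, 0.0, -1.236]
wrist_force: [0.1, -0.2, -0.4]
grip_width: 0.004
```

```bash
python3 w.py pics/w4.png
python3 - <<'E'
from h import *
yaw=np.radians(-6.83);M=np.array([[np.cos(yaw),-np.sin(yaw)],[np.sin(yaw),np.cos(yaw)]]);O=np.array([.5379,.0701])
p=sense()["position"]; b=M.T@(p[:2]-O)*1e3; print("board xy",b,"radius",np.hypot(b[0]+5,b[1]-15))
E
```

```text
[ 0.60145915  0.10605979 -0.00504996] [ 1.19572611 -2.1904297  -0.13351848] 8.0833 [265 282]
board xy [58.83161358 43.26329138] radius 69.80894306235821
```

View pics/w4.png

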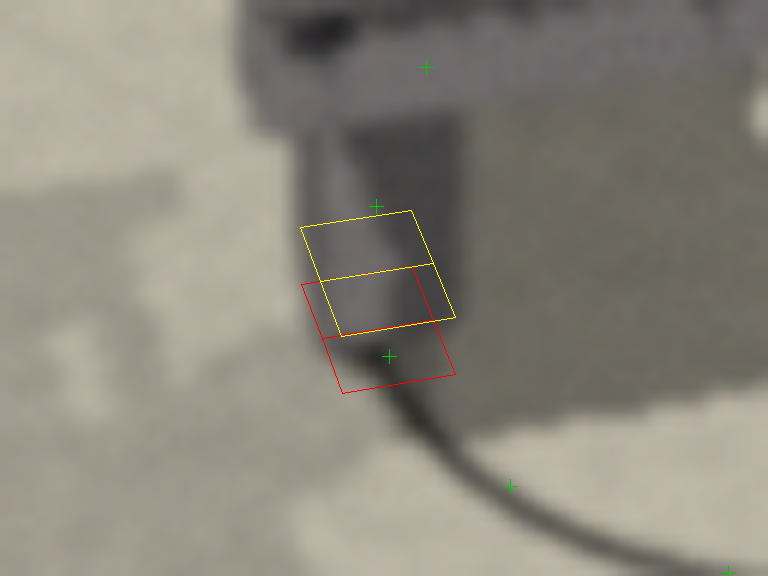

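At the bend the finger bottom (about crop (365,345)) is 1–2 mm below the 47 mm outline, so it is about 9 mm up. It is on the arc, with the line coming out directly below it. Continuing.

Request:
move_arm(offset=[[0.69, 0, -0.03], [0.69, 0, -0.11], [0.67, 0, -0.17], [0.65, 0, -0.24], [0.63, 0, -0.29], [0.62, -0.01, -0.3], [0.62, -0.01, -0.3], [0.63, -0.01, -0.31], [0.62, -0.01, -0.3], [0.62, -0.01, -0.31], [0.62, 0, -0.3], [0.63, 0, -0.3], [0.62, 0, -0.31], [0.62, 0, -0.3], [0.62, 0, -0.31], [0.63, 0, -0.3], [0.62, 0, -0.3], [0.62, 0, -0.31], [0.62, 0, -0.3], [0, 0, 0]], rotation=[[0, 0, 0], [0, 0, 0], [0, 0, 0], [0, 0, 0], [0, 0, 0], [0, 0, 0], [0, 0, 0], [0, 0, 0], [0, 0, 0], [0, 0, 0], [0, 0, 0], [0, 0, 0], [0, 0, 0], [0, 0, 0], [0, 0, 0], [0, 0, 0], [0, 0, 0], [0, 0, 0], [0, 0, 0], [0, 0, 0]], gripper=[0, 0, 0, 0, 0, 0, 0, 0, 0, 0, 0, 0, 0, 0, 0, 0, 0, 0, 0, 0])

```text
clock: 9.75
position: [0.592, -0.0239, -0.0045]
tcp_rot: [-1.571, -0.0, -1.238]
wrist_force: [-0.9, -0.3, -0.2]
grip_width: 0.006
```

Request:
move_arm(offset=[[0, 0, 0], [0, 0, 0], [0, 0, 0], [0, 0, 0]], rotation=[[0, 0, 0], [0, 0, 0], [0, 0, 0], [0, 0, 0]], gripper=[0, 0, 0, 0])

```text
clock: 10.08
position: [0.5922, -0.0215, -0.0045]
tcp_rot: [-1.571, 0.0, -1.235]
wrist_force: [0.9, 1.3, -1.1]
grip_width: 0.005
```

```bash
python3 w.py pics/w5.png
python3 - <<'E'
from h import *
yaw=np.radians(-6.83);M=np.array([[np.cos(yaw),-np.sin(yaw)],[np.sin(yaw),np.cos(yaw)]]);O=np.array([.5379,.0701])
p=sense()["position"]; print("board xy",M.T@(p[:2]-O)*1e3)
E
```

```text
[ 0.59222829 -0.02154354 -0.00444194] [0.59789448 0.48347515 0.49582434] 10.1333 [277 239]
board xy [ 64.84134826 -84.53224921]
```

View pics/w5.png

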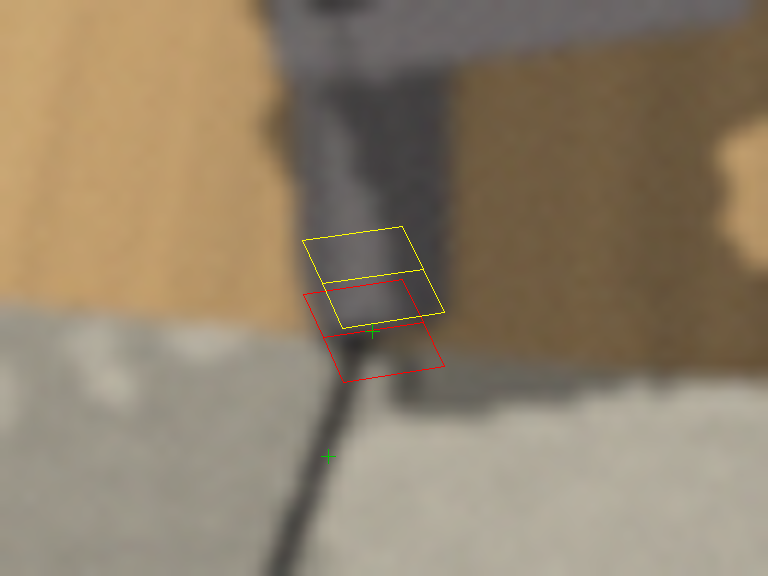

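The finger bottom is at crop (355,335), directly over the line's end at the board edge (about (368,338)) and roughly 9–10 mm up, with no force. Handing in.

```bash
python3 -c "
from workcell import *
print(sense()['joint_velocities'].round(3)); print(sign_off())"
```

```text
[ 0.002 -0.001  0.001 -0.001  0.001 -0.     0.001]
the job is handed in; nothing more can be done
None
```

I traced the line with the fingers shut, from the long edge round the bend to the short edge. The arm stopped over the end of the line and I handed the job in there, at about 10 s.

- **Disagreement in height:** the reported TCP height did not match the pictures. Both cameras showed the gripper about 46 mm higher than reported, so I set the height by the pictures. The fit varied from about 37 to 47 mm at first and settled at 45–47 mm once the fingers were close.
- **Final position:** in the last check the tips were about 9–10 mm above the board, give or take 3 mm. The pose was board x 64.8, y -84.5 mm, against a target of 65, -85.
- **Along the way:** I checked at one point on the bend, where the tips were 0.2 mm off the arc's radius and about 9 mm up. Both sideways figures rest on my estimate of where the board lies; the two cameras differed on that by about 3 mm.
- **Contact:** wrist-force readings stayed within about 3 N, with no sign of touching anything. I did not measure the square, torch, pencil and mallet again afterwards.
- **Overshoot at the end:** the arm went about 2 mm past the end of the line, then settled back.

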